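Set up the packing belt for the next batch of cake boxes

ROBOT

A 6-joint arm with a two-finger parallel gripper is mounted at the origin on the work surface. World frame = base frame: x ahead of the robot, y to its left, z up, the work surface at z = 0. Lengths are in mm, angles in rad, forces in N, time in s.
With the tool pointing down it reaches from about 350 to 925 mm from the base axis. Payload 6.4 kg.
Tool frame: the origin (TCP) lies midway between the tips of the shut fingers; the grasp point (between the pads) lies 19 mm behind it (r.tcp_to_grasp is the distance from the TCP to the grasp point, in mm); z points along the fingers, y is the line along which they close (so a half turn about z gives the same grasp; the last joint's range is limited). The gripper opens to 85 mm and grips with 20 to 120 N. Pads are 22 mm wide; open, the fingers measure 114 mm over their backs; the gripper's body (76 mm by 85 mm) begins 54 mm behind the grasp point. The pads swing forward as they close: fully open they stand 13 mm farther back than shut.
Start: joints at [-1.283, 0.245, 1.558, -0, 1.339, -0.174], TCP at [289.62, -581.923, 231.29] pointing down, gripper open.
Joint ranges: [-3.13, 3.13], [-1.02, 2.26], [0.13, 2.54], [-0.95, 4.09], [0.21, 2.88], [-2.74, 2.74]. Speed limits (rad/s): [2.57, 2.57, 3.14, 3.14, 3.14, 3.14].

INTERFACE

Orientations are given as a unit quaternion [x, y, z, w].
In Python, from bench import r gives the robot as it stands.
- The arm moves only by the tool arm_command, never from a script. Its argument "increments" is a list of rows, each a list of 5 numbers: the shift along the world's x, y, z as a fraction of full scale, then the turn about the world's z as a fraction of full scale, then the closure, from 0 (fully open) to 1 (shut). A call has 1 to 20 rows; each row shifts and turns the commanded pose from where the row before left it; what a row does not reach is not made up. Full scale, the value 1, is 0.04 m for a shift and 180 degrees for a turn. A row lasts 1/10 s, in which the tool goes at most 50 mm and 8.59 degrees, less where a joint would pass 70% of its speed; a pose out of reach is approached as far as the arm can. A call with a number of a shift or a turn outside -1 to 1 is refused whole. A call with a gripper value outside its range is refused whole. The fingers move at their own pace and stop on an object; "force" is the grip in N (left out, the last holds). Time passes only in rows, so rows that do not move let the fingers close. It gives the time, the measured TCP pose, the force, the opening and the grip force at its end, in the units of the state.
- r.get_state(): the state, without advancing time (a new reading comes with each control period).
- r.camera(name): name is "side" or "top"; returns the picture (420x560x3 uint8, red, green, blue); there is no depth.
- r.get_calibration(name): a dict with "intrinsics" (3x3 intrinsics, pixels), "dist" ([k1, k2, p1, p2, k3] as OpenCV has them; the pictures are not rectified), "world_from_camera" (4x4, takes a point from camera to world coordinates). Camera axes: x right, y up, looking along -z (the intrinsics and any distortion apply to the point x, -y, -z); pixel columns grow to the right and rows downward; lengths in mm; the calibration is good to about 2 mm. A picture is of the moment at which its call begins. get_calibration takes no time and is no camera call.
- r.hand_in(): hands the job in; it is judged then, once.
The state is a dict: "clock": time; "q": joint angles; "joint_velocities": joint speeds; "joint_efforts": joint torques, N m; "position": TCP position; "tool_rot": TCP orientation; "wrist_force": force on the tool from outside, world axes, zero at the start; "torque": the same for the moment, N m; "grip_width": opening from 0.0 (shut) to 1.0 (fully open); "grasp_force": force on a finger pad.
Only numpy, scipy, OpenCV 4.12 (cv2) and the standard library are available. Lean on these libraries where they do the work, as an engineer would, in place of code of your own. Each camera call takes 0.05 s, during which the arm holds its last target. There are 200 camera calls.

TASK

Get the packing belt ready for the next batch: slide the end-stop carrier onto the dovetail bar from its open end until it is fully home against the stop block, and then tighten its clamp knob all the way. Also turn the batch counter's reset knob back to its zero stop, and set every filled cake box that is there on the belt, upright in single file with its long side along the belt, wholly on the belt and short of the stop arm. Leave the jar, spatula and piping nozzle where they are.

Things in the scene. Friction and masses are not known exactly. Their poses are not given: they have to be found in the camera images.
- conveyor: bench packing conveyor, fixed, belt still. Origin on the table under the belt's middle, y along the belt. Frames out to x = -70 and +70 mm, 91 mm high. Low steel guide on the far edge (x 64 to 70), 115 mm high; photo-eye outside it (x 69 to 95, y = 100), 167 mm high; motor beyond x = 74, 83 mm high
- belt_mid (a point): middle of the belt's top surface, 100 mm above the table; y along the belt, x across it (away from the dovetail), z up. The belt spans x -58 to +58 mm, y -250 to +250 mm
- rail_end (a point): open end of the steel dovetail bar on the near frame side, on its centre line 62 mm above the table, half way through its 14 mm depth; axes as the conveyor's. From here the bar runs in -y; the last 15 mm taper in by 2 mm. It is 20 mm high at the root (x +7), 34 mm at its outer face (x -7). Home stop block at y -145 to -125 mm, x -25 to +5, 50 mm high
- carrier_home (a point): where the carrier's origin is when it is fully home (against the stop block) and rests on the bar, 30 mm above the table; axes parallel to the carrier's then. It slides on along -y from 0.13 m or more at +y, running freest about 1.5 mm further out (x -1.5 mm) and 2 mm higher than this point
- stop_carrier: loose end-stop carrier, upright on the table, 0.35 to 0.55 kg. Aluminium block 44 (x) by 110 (y) by 60 mm high; origin under its centre. Dovetail groove along y, open at +x and both ends, 30 mm up, 1.5 mm play. On top a post 26 by 24 mm (x, y) at x -4, y +32 mm, 60 to 112 mm up, to hold it across y; from it the stop arm, 10 mm thick, reaches to x = +139, 80 to 105 mm up
- clamp_knob (a joint): turn of the carrier's clamp knob (on its top at x +11, y -28 mm), rad: 0 loose (starts at 0 to 0.35), grows clockwise seen from above, hard end at 2.4 (tight). Draws the groove's lower jaw up onto the dovetail, biting from about 2.1 and tight from 2.2; 0.09 N m, more as it bites; stays where left, or springs back by up to 0.1
- clamp_grip (a point): on the clamp knob's axis at the middle of its black grip bar, 86 mm above the carrier's underside. The bar is 44 mm long (this point's x), 14 mm thick (y) and 28 mm high. Axes turn with the knob
- counter: batch counter fixed to the table: grey housing 100 by 100 by 50 mm high with a white dial on top, the reset knob in the middle. Origin under its centre
- counter_knob (a joint): turn of the batch counter's reset knob, rad: 0 at the zero stop, starts at 2.0 to 4.6, grows clockwise seen from above (5.2 at most), so it is reset by turning anticlockwise to the stop; 0.04 N m of friction, stays where it is left
- counter_grip (a point): on the reset knob's axis at the middle of its grip bar, 75 mm above the table. The bar is 44 mm long (this point's x; white mark on the +x half), 14 mm thick (y), 28 mm high, on a disc of 24 mm radius whose top is 61 mm above the table. At zero the mark points along the counter's +x
- box1: filled cake box: flat-bottomed clear plastic box on a black tray, two chocolate cake bars inside, 90 (its x) by 52 (its y) by 55 mm high, 0.11 to 0.22 kg, rigid; origin at the centre of its underside. Two to four of the four boxes are there
- box2: filled cake box: flat-bottomed clear plastic box on a black tray, two chocolate cake bars inside, 90 (its x) by 52 (its y) by 55 mm high, 0.11 to 0.22 kg, rigid; origin at the centre of its underside. Two to four of the four boxes are there
- box3: filled cake box: flat-bottomed clear plastic box on a black tray, two chocolate cake bars inside, 90 (its x) by 52 (its y) by 55 mm high, 0.11 to 0.22 kg, rigid; origin at the centre of its underside. Two to four of the four boxes are there
- box4: filled cake box: flat-bottomed clear plastic box on a black tray, two chocolate cake bars inside, 90 (its x) by 52 (its y) by 55 mm high, 0.11 to 0.22 kg, rigid; origin at the centre of its underside. Two to four of the four boxes are there
- jar: bystander: round jar with a white lid, 58 mm across, 85 mm high, standing among the boxes; origin under its centre
- spatula: bystander: spatula, 220 mm long, lying on the table; origin under its middle
- nozzle: bystander: steel piping nozzle, 34 mm across, 50 mm high
Things that resemble listed ones, but are neither listed nor needed, are in the scene too. Leave any green look-alike of the stop_carrier alone. Leave any green look-alike of the box3 alone.

How it is judged (in metres and radians):
On the way, in this order (a step that is already met when the one before it is completed fails the run):
1. the stop carrier is fully home on the dovetail bar, its clamp not yet tight (y of stop_carrier in the frame of carrier_home between -0.006 and 0.006 m and x of stop_carrier in the frame of carrier_home between -0.006 and 0.006 m and z of stop_carrier in the frame of carrier_home between -0.006 and 0.006 m and angle between the y axis of stop_carrier and the y axis of carrier_home, either way round below 0.06 rad and angle between the z axis of stop_carrier and the z axis of carrier_home, either way round below 0.1 rad and value of joint clamp_knob below 1.5 rad), for 0.2 s.
2. the clamp knob is tight with the carrier home (y of stop_carrier in the frame of carrier_home between -0.006 and 0.006 m and x of stop_carrier in the frame of carrier_home between -0.006 and 0.006 m and z of stop_carrier in the frame of carrier_home between -0.006 and 0.006 m and angle between the y axis of stop_carrier and the y axis of carrier_home, either way round below 0.06 rad and angle between the z axis of stop_carrier and the z axis of carrier_home, either way round below 0.1 rad and value of joint clamp_knob above 2.1 rad), for 0.2 s.
At the end, for the whole second after the job is handed in: Carrier home within 6 mm and 3.4 degrees along the bar, clamp knob past 2.1 rad, counter under 0.1 rad; every box upright and at rest on the belt, centre within 35 mm of its centre line, -215 to +172 mm along it (before the stop arm), long side within 14 degrees of the belt (all of step 2 and value of joint counter_knob below 0.1 rad and x of box1 in the frame of belt_mid between -0.035 and 0.035 m and y of box1 in the frame of belt_mid between -0.215 and 0.172 m and z of box1 in the frame of belt_mid between -0.004 and 0.006 m and angle between each of box1, box2, box3, box4's own z axis and vertical below 0.1 rad and angle between the x axis of each of box1, box2, box3, box4 and the y axis of belt_mid, either way round below 0.25 rad and linear speed of each of box1, box2, box3, box4 below 0.02 m/s and x of box2 in the frame of belt_mid between -0.035 and 0.035 m and y of box2 in the frame of belt_mid between -0.215 and 0.172 m and z of box2 in the frame of belt_mid between -0.004 and 0.006 m and x of box3 in the frame of belt_mid between -0.035 and 0.035 m and y of box3 in the frame of belt_mid between -0.215 and 0.172 m and z of box3 in the frame of belt_mid between -0.004 and 0.006 m and x of box4 in the frame of belt_mid between -0.035 and 0.035 m and y of box4 in the frame of belt_mid between -0.215 and 0.172 m and z of box4 in the frame of belt_mid between -0.004 and 0.006 m); the robot touches nothing.
It fails at once if the jar is moved more than 6 cm (distance of jar from where it was at the start of the episode above 0.06 m).
It fails at once if the spatula is moved more than 6 cm (distance of spatula from where it was at the start of the episode above 0.06 m).
It fails at once if the nozzle is moved more than 6 cm (distance of nozzle from where it was at the start of the episode above 0.06 m).
Of box1, box2, box3, box4 only 2 to 4 are there at a start; the rules pass over those that are not, and their reading is None.
At some moment in a run one of box1, box2, box3, box4 may be knocked a few centimetres aside while the robot is not near it.
It also fails if it takes over 210 s, if anything falls off the work surface, if the arm or the gripper's body presses on something with over 40 N, if the wrist force passes 120 N, or if a joint passes its speed limit or range.

## Working session

There is one attempt and no reset: what is moved stays moved. The work goes in short steps, Python scripts to look and compute and a tool call to move; the robot and the scene stay as the last step left them, time stands still between calls to the robot, and variables do not carry over. Pictures are saved under pics/ and viewed, at most 14 in all, crops included, and the job is handed in when it is done.

Besides the shell and the picture viewer there is one more tool, called after "Emit:" as name([rows], argument=value, ...), one row to a line, values as JSON. arm_command: Moves the arm, as the interface text tells. Shift numbers are shares of 0.04 m and turn numbers shares of 180 degrees, none past 1 either way. Its arguments: {"type":"object","properties":{"increments":{"type":"array"},"force":{"type":"number"}},"required":["increments"]}

```bash
mkdir -p pics; ls
cat > h.py <<'E'
import numpy as np, cv2
from bench import r
def cal(n):
    c=r.get_calibration(n); return np.array(c["intrinsics"],float),np.array(c["dist"],float),np.array(c["world_from_camera"],float)
def pix2w(n,uv,z):
    K,d,T=cal(n); p=cv2.undistortPoints(np.array(uv,float).reshape(-1,1,2),K,d).reshape(-1,2)
    z=np.broadcast_to(np.asarray(z,float),(len(p),))
    D=np.c_[p[:,0],-p[:,1],-np.ones(len(p))]@T[:3,:3].T; o=T[:3,3]
    return o+D*((z-o[2])/D[:,2])[:,None]
def w2pix(n,P):
    K,d,T=cal(n); P=np.atleast_2d(np.array(P,float)); c=(P-T[:3,3])@T[:3,:3]
    c=c*[1,-1,-1]; return cv2.projectPoints(c.reshape(-1,1,3),np.zeros(3),np.zeros(3),K,d)[0].reshape(-1,2)
def snap(n,f,crop=None,s=1):
    im=np.array(r.camera(n)); cv2.imwrite('pics/raw_'+f,im[:,:,::-1]); save(im,f,crop,s); return im
def save(im,f,crop=None,s=1):
    if crop: x0,y0,x1,y1=crop; im=im[y0:y1,x0:x1]
    cv2.imwrite('pics/'+f,cv2.resize(im,None,fx=s,fy=s,interpolation=cv2.INTER_CUBIC)[:,:,::-1])
E
python3 - <<'E'
from h import *
snap('top','t0.png',None,1.42); snap('side','s0.png',None,1.42)
for n in('top','side'):
    K,d,T=cal(n);print(n,K.round(1).tolist(),d,T.round(3).tolist())
print(r.get_state(), r.tcp_to_grasp)
E
```

```text
pics
top [[531.4, 0.0, 282.9], [0.0, 531.4, 201.7], [0.0, 0.0, 1.0]] [-0.09187258  0.          0.          0.          0.        ] [[0.017, 0.992, -0.129, 178.733], [-1.0, 0.016, -0.014, -8.405], [-0.012, 0.129, 0.992, 1824.735], [0.0, 0.0, 0.0, 1.0]]
side [[514.0, 0.0, 282.5], [0.0, 514.0, 207.8], [0.0, 0.0, 1.0]] [-0.12596666  0.          0.          0.          0.        ] [[-0.902, 0.295, -0.317, -42.983], [-0.433, -0.633, 0.642, 869.953], [-0.011, 0.716, 0.698, 1020.586], [0.0, 0.0, 0.0, 1.0]]
{'clock': 0.1, 'q': array([-1.28312065e+00,  2.45774960e-01,  1.55890024e+00, -1.10316909e-05,
        1.33869446e+00, -1.74080298e-01]), 'joint_velocities': array([ 7.81656987e-04, -1.67493253e-03, -1.18596749e-03,  7.34838547e-05,
       -1.48444529e-03, -8.50609295e-04]), 'joint_efforts': array([ 2.59917647e-05, -4.30672503e+01, -3.27128971e+01, -1.76723302e-04,
        2.82721463e-03,  4.74610943e-06]), 'position': array([ 289.45756675, -581.42843515,  230.26648879]), 'tool_rot': array([ 9.73465183e-01,  2.28833449e-01, -5.57960189e-05, -8.86766940e-04]), 'wrist_force': array([-0.33460855,  1.01018534, -0.16494116]), 'torque': array([ 0.02742997,  0.00156943, -0.00786691]), 'grasp_force': 0.0, 'grip_width': 1.0012536651489208} 18.700000000000003
```

View pics/t0.png

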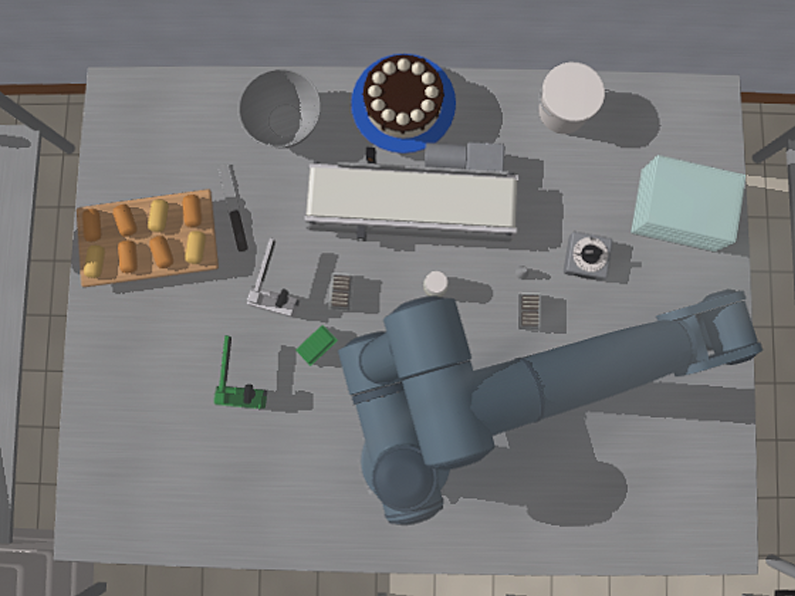

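View pics/s0.png

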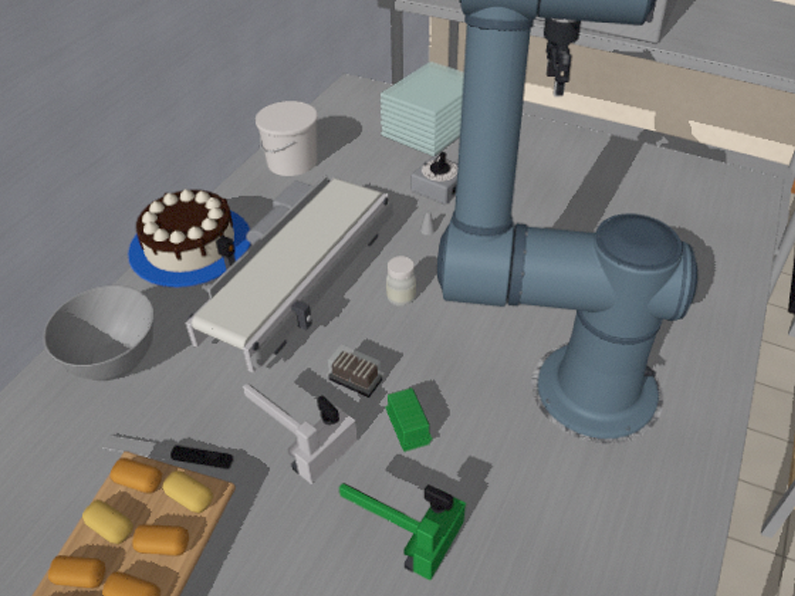

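Grey carrier at top view (275,300); its green look-alike at (240,395), left alone. Brown boxes at (341,290) and (529,310); green box look-alike at (316,345). Jar at (436,285), nozzle (521,271), spatula (235,205), counter (590,255). Close crops next to check these.

Run:
```python
import cv2,numpy as np
im=cv2.imread('pics/raw_t0.png')
a=cv2.resize(im[150:260,150:300],None,fx=5.3,fy=5.3,interpolation=cv2.INTER_CUBIC)
cv2.imwrite('pics/c1.png',a)
a=cv2.resize(im[100:240,205:450],None,fx=3.26,fy=3.26,interpolation=cv2.INTER_CUBIC)
cv2.imwrite('pics/c2.png',a)
im=cv2.imread('pics/raw_s0.png')
a=cv2.resize(im[190:350,120:300],None,fx=3.7,fy=3.7,interpolation=cv2.INTER_CUBIC)
cv2.imwrite('pics/c3.png',a)
```

```text
(no output)
```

View pics/c1.png

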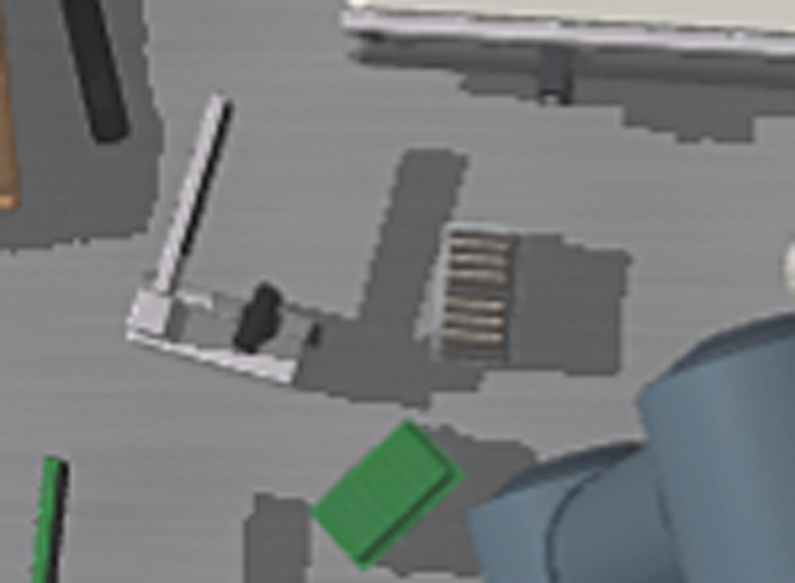

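View pics/c2.png

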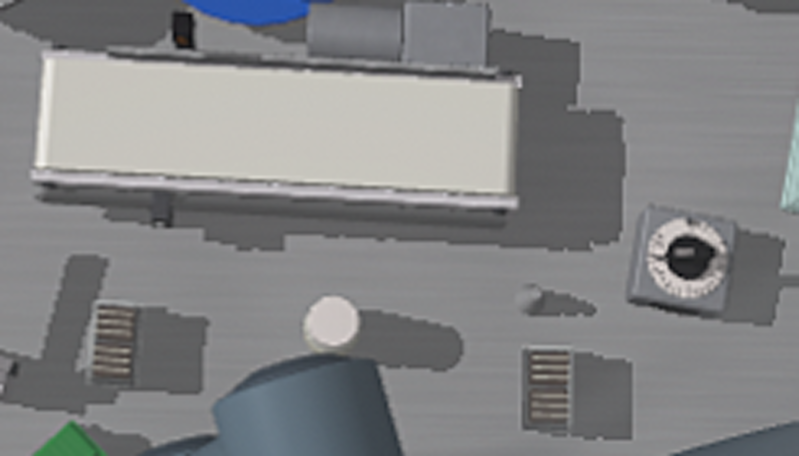

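View pics/c3.png

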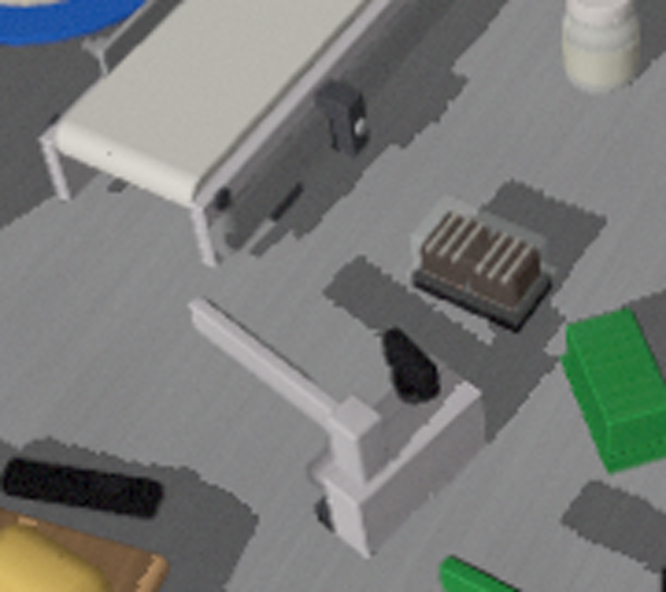

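```bash
cat >> h.py <<'E'
from scipy.optimize import least_squares, minimize
def loc(p,L):
    c,s=np.cos(p[2]),np.sin(p[2]); L=np.atleast_2d(np.array(L,float))
    return np.c_[p[0]+c*L[:,0]-s*L[:,1], p[1]+s*L[:,0]+c*L[:,1], L[:,2]]
def fit(obs,p0):
    "obs: list of (cam, (u,v), (x,y,z) local)"
    f=lambda p:np.concatenate([w2pix(n,loc([p[0],p[1],p[2]/100],[l]))[0]-uv for n,uv,l in obs])
    s=least_squares(f,[p0[0],p0[1],p0[2]*100],loss='soft_l1',diff_step=1e-4); p=s.x.copy(); p[2]/=100
    return p,f(s.x).reshape(-1,2).round(1)
E
cat > m1.py <<'E'
from h import *
A=lambda u,v:(u/5.3+150,v/5.3+150)
B=lambda u,v:(u/3.7+120,v/3.7+190)
C=lambda u,v:(u/3.26+205,v/3.26+100)
obs=[('top',A(212,93),(139,37,105)),('top',A(293,384),(-22,-55,0)),('top',A(128,338),(-22,55,0)),
('top',A(260,318),(11,-28,86)),
('side',B(192,303),(139,37,105)),('side',B(368,556),(-22,55,0)),('side',B(485,438),(-22,-55,0)),('side',B(478,390),(-22,-55,60)),('side',B(360,500),(-22,55,60)),('side',B(358,432),(-17,44,112)),('side',B(380,410),(-17,20,112))]
p0=pix2w('top',[A(230,340)],30)[0]; pc,e=fit(obs,[p0[0],p0[1],-.27]); print('carrier',pc.round(3)); print(e.tolist())
# belt
ims={n:cv2.imread(f'pics/raw_{n[0]}0.png') for n in('top','side')}
masks={}
for n,seed in(('top',(290,140)),('side',(205,180))):
    im=ims[n]; c=im[seed[1]-3:seed[1]+4,seed[0]-3:seed[0]+4].reshape(-1,3).mean(0); print(n,c)
    hsv=im.astype(int); m=(np.abs(hsv-c).max(2)<30).astype(np.uint8)
    k,l=cv2.connectedComponents(m); masks[n]=(l==l[seed[1],seed[0]])
    print(masks[n].sum())
def iou(p,hl=250,S=4):
    s=0
    for n in masks:
        q=w2pix(n,loc([p[0],p[1],p[2]/100],[(x,y,100) for x,y in((-58,-hl),(58,-hl),(58,hl),(-58,hl))]))
        big=cv2.fillPoly(np.zeros((420*S,560*S),np.uint8),[np.round((q+.5)*S-.5).astype(np.int32)],1)
        m=cv2.resize(big.astype(np.float32),(560,420),interpolation=cv2.INTER_AREA)
        s+=np.abs(m-masks[n]).sum()/masks[n].sum()
    return s
ys,xs=np.nonzero(masks['top']); w=pix2w('top',np.c_[xs,ys],100); p0=[w[:,0].mean(),w[:,1].mean(),0]
for hl in(245,250):
    s=minimize(iou,p0,args=(hl,),method='Nelder-Mead',options=dict(initial_simplex=np.array(p0)+[[0,0,0],[8,0,0],[0,8,0],[0,0,-6]])); print('conv',hl,s.x.round(2),s.fun)
pv=[s.x[0],s.x[1],s.x[2]/100]
# overlays
def wire(im,n,p,bx,col,S,off):
    for (x0,x1,y0,y1,z0,z1) in bx:
        P=w2pix(n,loc(p,[(x,y,z) for x in(x0,x1) for y in(y0,y1) for z in(z0,z1)]))
        P=np.round(((P-off)+.5)*S-.5).astype(int)
        for a in range(8):
            for b in(1,2,4):
                if not a&b: cv2.line(im,tuple(map(int,P[a])),tuple(map(int,P[a|b])),col,1,cv2.LINE_AA)
car=[(-22,22,-55,55,0,60),(-17,9,20,44,60,112),(9,139,27,37,80,105)]
cv=[(-70,70,-250,250,100,100),(-70,-58,-250,250,0,91),(-84,-70,110,260,45,79),(-102,-72,115,135,37,87)]
for n,(x0,y0,x1,y1),S in(('top',(165,100,375,220),3.8),('side',(115,120,315,350),2.6)):
    im=cv2.resize(ims[n][y0:y1,x0:x1],None,fx=S,fy=S,interpolation=cv2.INTER_CUBIC)
    wire(im,n,pc,car,(0,0,255),S,(x0,y0)); wire(im,n,pv,cv,(255,0,0),S,(x0,y0)); cv2.imwrite(f'pics/o_{n}.png',im)
a=cv2.imread('pics/o_top.png');b=cv2.imread('pics/o_side.png');print(a.shape,b.shape)
E
python3 m1.py
```

```text
carrier [ 3.71480e+02  3.22299e+02 -2.44000e-01]
[[0.2, -1.3], [2.9, 0.6], [3.8, 1.1], [0.2, -0.9], [-1.8, -0.4], [-0.2, 0.2], [0.5, 1.1], [1.0, -0.9], [-0.8, 0.9], [-0.9, 1.2], [1.0, 0.0]]
top [189.06122449 195.83673469 198.63265306]
4842
side [172.75510204 179.75510204 181.32653061]
5419
conv 245 [619.18   5.26  -4.59] 0.20603589339343975
conv 250 [619.3    4.82  -4.64] 0.2245394610873562
(456, 798, 3) (598, 520, 3)
```

View pics/o_top.png

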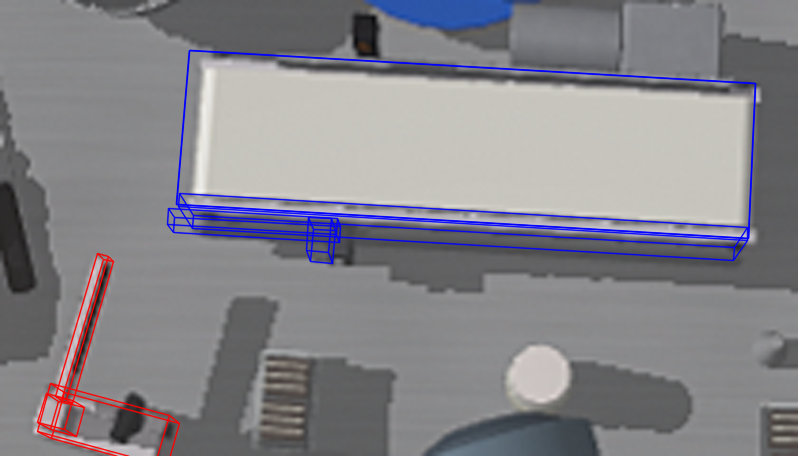

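View pics/o_side.png

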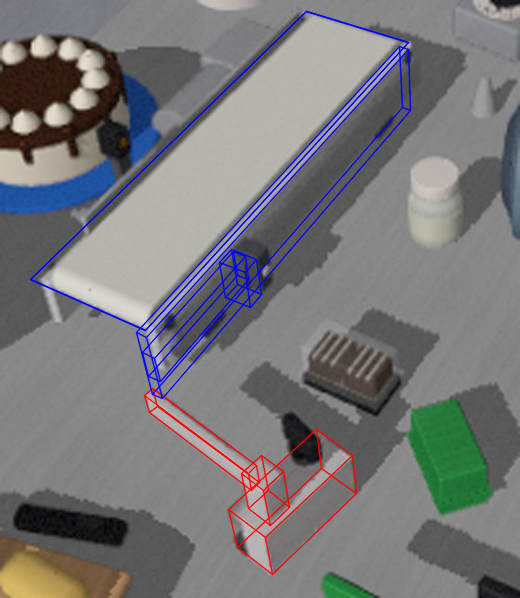

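Overlay: the conveyor wire is ~10 mm too far to +y at the left end, and the stop block really sits at top (345,240), side (250,262), so the fit must be refined. The carrier wire matches within ~1.5 px. One composite crop of rail, block and counter for precise reading.

Run:
```python
import cv2,numpy as np
t=cv2.imread('pics/raw_t0.png');s=cv2.imread('pics/raw_s0.png')
def c(im,x0,y0,x1,y1,S):
    a=cv2.resize(im[y0:y1,x0:x1],None,fx=S,fy=S,interpolation=cv2.INTER_CUBIC)
    return np.clip(a.astype(float)*1.25,0,255).astype(np.uint8)
o=np.zeros((600,800,3),np.uint8)
a=c(s,160,190,250,270,5);o[:400,:450]=a
a=c(t,205,145,275,185,5);o[:200,450:]=a
a=c(t,395,158,437,206,8);o[205:205+384,455:455+336]=a
a=c(s,190,230,280,270,5);o[400:,:450]=0;o[400:600,:450]=c(s,190,270,280,310,5)
cv2.imwrite('pics/comp.png',o)
```

```text
(no output)
```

View pics/comp.png

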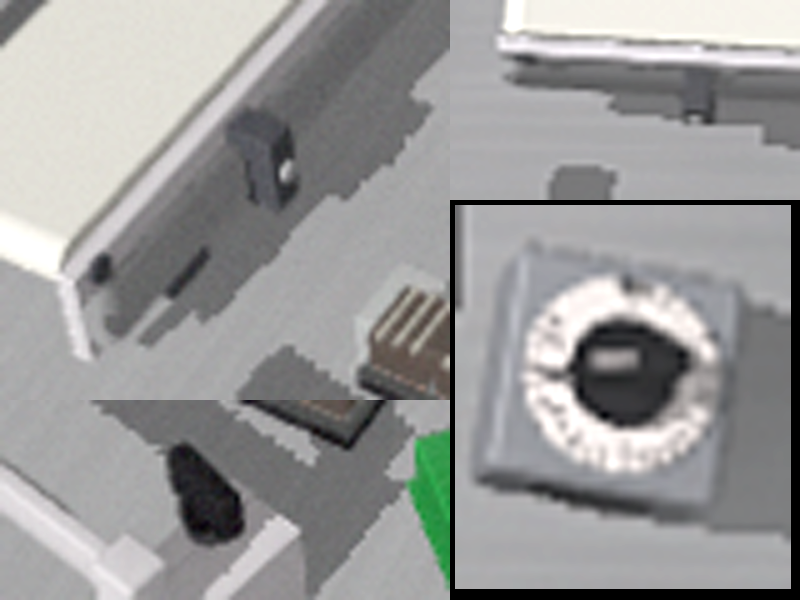

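```bash
cat > m2.py <<'E'
exec(open('m1.py').read().split('# overlays')[0].replace('print','(lambda *a:0)'))
def f(p): return iou(p[:3],p[3])
p0=[619,0,-4.6,243]
s=minimize(f,p0,method='Nelder-Mead',options=dict(initial_simplex=np.array(p0)+np.vstack([np.zeros(4),np.diag([6,6,3,-6])]))); print('conv',s.x.round(2),s.fun)
al=masks
for n in('top','side'):
    masks={n:al[n]}; q=minimize(f,p0,method='Nelder-Mead',options=dict(initial_simplex=np.array(p0)+np.vstack([np.zeros(4),np.diag([6,6,3,-6])]))); print(n,q.x.round(2),q.fun)
S=lambda u,v:((u+.5)/5-.5+160,(v+.5)/5-.5+190)
T=lambda u,v:((u-450+.5)/5-.5+205,(v+.5)/5-.5+145)
yaw=s.x[2]/100
# stop block local to its centre
o=[('side',S(228,122),(15,10,87)),('side',S(250,103),(15,-10,87)),('side',S(292,128),(-15,-10,87)),('side',S(298,190),(-15,-10,37)),('side',S(278,212),(-15,10,37)),('side',S(248,195),(15,10,37)),
('top',T(716,122),(-15,-10,37)),('top',T(683,120),(-15,10,37))]
for oo in(o,o[:6],o[6:]):
    p,e=fit(oo,[540,120,yaw]); print('block',p.round(2)); print(e.tolist())
    c,sn=np.cos(yaw),np.sin(yaw); d=p[:2]-s.x[:2]; print('in conv',c*d[0]+sn*d[1],-sn*d[0]+c*d[1])
E
python3 m2.py
```

```text
conv [618.67  -3.3   -4.53 236.67] 0.16782551595922954
top [617.84  -3.76  -4.57 235.74] 0.025931949607600164
side [619.56  -3.07  -4.36 238.08] 0.13426139509134527
block [ 5.3601e+02  1.1140e+02 -1.9000e-01]
[[-0.8, 0.4], [0.0, -0.2], [0.3, -0.4], [0.9, 0.6], [-0.1, 0.7], [-2.5, -0.8], [0.1, 0.8], [1.0, 0.0]]
in conv -87.76290061469636 110.83864804850558
block [ 5.3575e+02  1.1094e+02 -1.8000e-01]
[[-0.6, 0.4], [0.1, -0.2], [0.4, -0.5], [1.1, 0.4], [0.1, 0.6], [-2.4, -0.8]]
in conv -87.99832888333201 110.37067583536086
block [ 5.3763e+02  1.1532e+02 -5.0000e-02]
[[-0.4, -0.0], [0.4, 0.0]]
in conv -86.3234903598366 114.82782154020084
```

Composite: stop block in side at (228..298,103..212), bar end near (105,290); the counter mark is on the left (image) end of the knob bar. Conveyor fixed at about (618,-3.5), yaw -0.0455. Now move towards the carrier.

Emit:
arm_command([
  [0.25, 1, 0.1, 0.039, 0.3],
  [0.25, 1, 0.1, 0.039, 0.3],
  [0.25, 1, 0, 0.039, 0.3],
  [0.25, 1, 0, 0.039, 0.3],
  [0.25, 1, 0, 0.039, 0.3],
  [0.25, 1, 0, 0.039, 0.3],
  [0.25, 1, 0, 0.039, 0.3],
  [0.25, 1, 0, 0.039, 0.3],
  [0.25, 1, 0, 0.039, 0.3],
  [0.25, 1, 0, 0.039, 0.3],
  [0.25, 1, 0, 0.039, 0.3],
  [0.25, 1, 0, 0.039, 0.3],
  [0.25, 1, 0, 0.039, 0.3],
  [0.25, 1, 0, 0.039, 0.3],
  [0.25, 1, 0, 0.039, 0.3],
  [0.25, 1, 0, 0.039, 0.3],
  [0.25, 1, 0, 0.039, 0.3],
  [0.25, 1, 0, 0.039, 0.3],
  [0.25, 1, 0, 0.039, 0.3],
  [0, 0.5, 0, 0, 0.3],
], force=80)

```text
clock: 2.1
position: [479.7, 200.7, 238.8]
tool_rot: [0.173, 0.985, 0.0, -0.0]
wrist_force: [0.4, 0.1, 0.4]
grip_width: 0.702
grasp_force: 0.0
```

```bash
cat >> h.py <<'E'
def st():
    s=r.get_state(); q=s['tool_rot']; a=2*np.arctan2(q[1],q[0])-np.pi/2
    print('t',round(s['clock'],2),'p',np.round(s['position'],1),'ty',round((a+np.pi)%(2*np.pi)-np.pi,3),'tilt',np.round(q[2:],3),'q',np.round(s['q'],2),'F',np.round(s['wrist_force'],1),'M',np.round(s['torque'],2),'w',round(s['grip_width'],3),'g',round(s['grasp_force'],1))
E
python3 - <<'E'
from h import *
st(); snap('top','t1.png',None,1.42); snap('side','s1.png')
E
```

```text
t 2.1 p [479.7 200.7 238.8] ty 1.223 tilt [ 0. -0.] q [ 0.18 -0.07  1.88  0.    1.33 -1.05] F [0.4 0.1 0.4] M [ 0.01 -0.    0.01] w 0.702 g 0.0
```

View pics/t1.png

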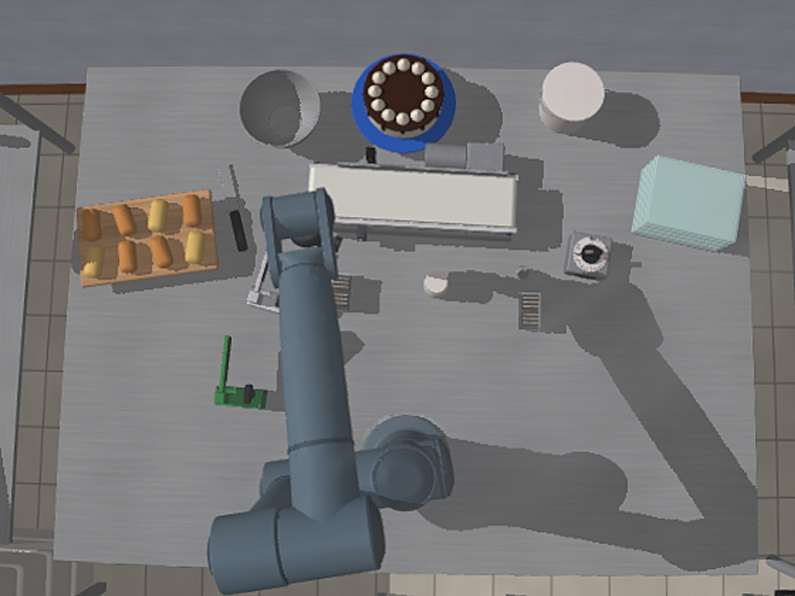

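Only the two boxes at (341,290) and (529,310) are there; nothing was hidden under the arm. Go above the carrier post.

Emit:
arm_command([
  [-0.52, 0.768, 0, 0.0066, 0.35],
  [-0.52, 0.768, 0, 0.0066, 0.35],
  [-0.52, 0.768, 0, 0.0066, 0.35],
  [-0.52, 0.768, 0, 0.0066, 0.35],
  [-0.52, 0.768, 0, 0.0066, 0.35],
  [0, 0, -0.8, 0, 0.35],
  [0, 0, -0.8, 0, 0.35],
  [0, 0, -0.8, 0, 0.35],
  [0, 0, 0, 0, 0.35],
  [0, 0, 0, 0, 0.35],
])

```text
clock: 3.2
position: [375.8, 351.0, 143.5]
tool_rot: [0.124, 0.992, -0.0, -0.0]
wrist_force: [-0.1, 0.5, 0.6]
grip_width: 0.652
grasp_force: 0.0
```

Run:
```python
from h import *
st(); a=np.array(r.camera('side'));b=np.array(r.camera('top'))
p=r.get_state()['position']
print(w2pix('side',p),w2pix('top',p), [w2pix('side',loc([371.5,322.3,-.244],[c])) .round(1).tolist() for c in((-17,44,112),(-17,20,112),(9,20,112),(9,44,112))])
u=w2pix('side',p)[0].astype(int)
c=a[u[1]-55:u[1]+65,u[0]-70:u[0]+70]; print(u)
cv2.imwrite('pics/g1.png',cv2.resize(c,None,fx=5,fy=5,interpolation=cv2.INTER_CUBIC)[:,:,::-1])
```

```text
t 3.2 p [375.8 351.  143.5] ty 1.322 tilt [-0. -0.] q [ 0.53  0.03  1.97 -0.    1.15 -0.79] F [-0.1  0.5  0.6] M [-0.03 -0.01  0.  ] w 0.652 g 0.0
[[213.71359606 290.83708669]] [[177.68373206 206.09818799]] [[[215.9, 308.0]], [[223.7, 300.9]], [[215.1, 294.6]], [[207.3, 301.6]]]
[213 290]
```

View pics/g1.png

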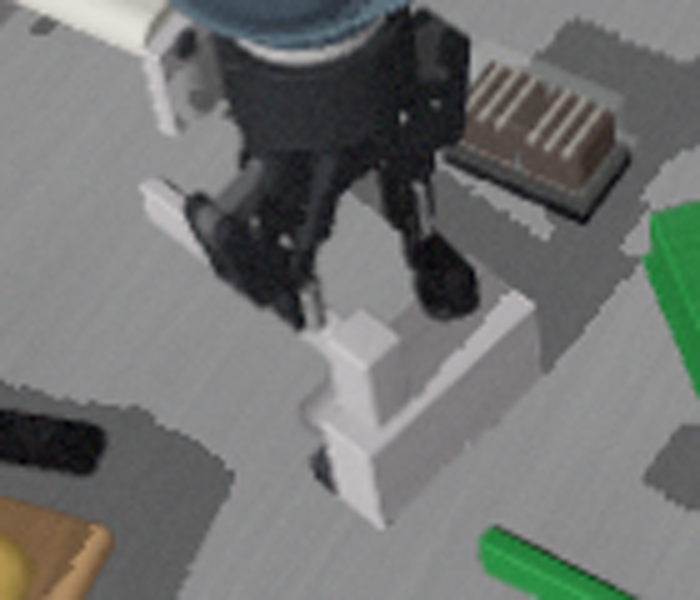

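Fingers straddle the post (top corners at crop (330,337),(375,368),(400,335)), within ~2 mm of prediction. Descend and grip.

Emit:
arm_command([
  [0, 0.08, -0.5, 0, 0.35],
  [0, 0, -0.5, 0, 0.35],
  [0, 0, -0.5, 0, 0.35],
  [0, 0, -0.35, 0, 0.35],
  [0, 0, 0, 0, 0.35],
  [0, 0, 0, 0, 1],
  [0, 0, 0, 0, 1],
  [0, 0, 0, 0, 1],
  [0, 0, 0, 0, 1],
  [0, 0, 0, 0, 1],
  [0, 0, 0, 0, 1],
], force=90)

```text
clock: 4.4
position: [376.7, 355.6, 70.9]
tool_rot: [0.124, 0.992, 0.001, 0.001]
wrist_force: [-1.3, -0.0, 5.8]
grip_width: 0.268
grasp_force: 88.4
```

Run:
```python
from h import *
st()
```

```text
t 4.4 p [376.7 355.6  70.9] ty 1.323 tilt [0.001 0.001] q [ 0.54  0.15  1.99 -0.    1.   -0.79] F [-1.3 -0.   5.8] M [-0.21  0.15 -0.03] w 0.268 g 88.4
```

Emit:
arm_command([
  [0, 0, 0.3, 0, 1],
  [0, 0, 0.5, 0, 1],
  [0, 0, 0.5, 0, 1],
  [0.5, -0.034, 0, 0.008, 1],
  [0.5, -0.034, 0, 0.008, 1],
  [0.5, -0.034, 0, 0.008, 1],
  [0.5, -0.034, 0, 0.008, 1],
  [0.5, -0.034, 0, 0.008, 1],
  [0.5, -0.034, 0, 0.008, 1],
  [0.5, -0.034, 0, 0.008, 1],
  [0.5, -0.034, 0, 0.008, 1],
  [0, 0, 0, 0, 1],
  [0, 0, 0, 0, 1],
  [0, 0, 0, 0, 1],
])

```text
clock: 5.8
position: [534.4, 343.9, 120.7]
tool_rot: [0.024, 1.0, -0.0, -0.001]
wrist_force: [-0.7, -0.4, -4.0]
grip_width: 0.271
grasp_force: 89.0
```

Run:
```python
from h import *
st()
im={n:np.array(r.camera(n)) for n in('side','top')}
for n in im: cv2.imwrite(f'pics/raw_{n[0]}2.png',im[n][:,:,::-1])
o=np.zeros((600,800,3),np.uint8)
c=lambda a,x0,y0,x1,y1,S:cv2.resize(a[y0:y1,x0:x1],None,fx=S,fy=S,interpolation=cv2.INTER_CUBIC)
o[:,:500]=c(im['side'],110,190,210,310,5); o[:300,500:]=c(im['top'],175,120,235,180,5)
cv2.imwrite('pics/g2.png',np.clip(o*1.2,0,255).astype(np.uint8)[:,:,::-1])
```

```text
t 5.8 p [534.4 343.9 120.7] ty 1.524 tilt [-0.    -0.001] q [ 0.39  0.33  1.67  0.    1.15 -1.13] F [-0.7 -0.4 -4. ] M [ 0.18 -0.04 -0.02] w 0.271 g 89.0
```

View pics/g2.png

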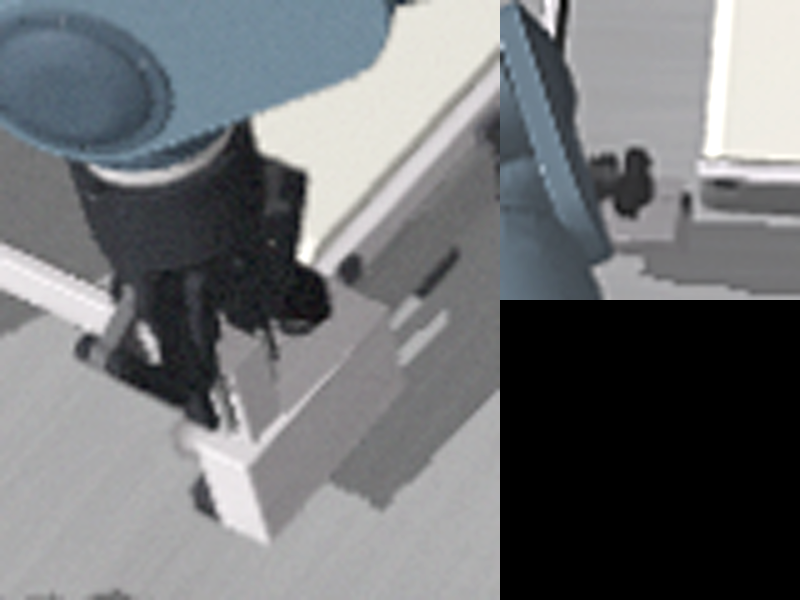

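Run:
```python
from h import *
S=lambda u,v:((u+.5)/5-.5+110,(v+.5)/5-.5+190)
z=49.8; y=1.524-np.pi/2
o=[(S(268,545),(-22,55,z)),(S(245,465),(-22,55,z+60)),(S(390,312),(-22,-55,z+60)),(S(405,380),(-22,-55,z))]
f=lambda p:np.concatenate([w2pix('side',loc([p[0],p[1],y],[l]))[0]-uv for uv,l in o])
s=least_squares(f,[534,310]);print(s.x,f(s.x).round(1))
t=np.array([534.4,343.9])-s.x; c,n=np.cos(y),np.sin(y); print('tcp in carrier',c*t[0]+n*t[1],-n*t[0]+c*t[1])
```

```text
[536.33246707 310.26542992] [ 0.2  0.3  0.   0.5 -0.4 -1.7  0.2  0.8]
tcp in carrier -3.503751432369508 33.50734933299887
```

Emit:
arm_command([
  [0.06, 0, -0.22, 0, 1],
  [0, 0, -0.22, 0, 1],
  [0, 0, 0, 0, 1],
  [0, 0, 0, 0, 1],
  [0, 0, 0, 0, 1],
])

```text
clock: 6.4
position: [538.1, 344.1, 103.8]
tool_rot: [0.024, 1.0, 0.0, 0.0]
wrist_force: [-0.3, 0.3, -3.6]
grip_width: 0.267
grasp_force: 88.8
```

Emit:
arm_command([
  [-0.005, -0.1, 0, 0, 1],
  [-0.005, -0.1, 0, 0, 1],
  [-0.005, -0.1, 0, 0, 1],
  [-0.005, -0.1, 0, 0, 1],
  [0, 0, 0, 0, 1],
])

```text
clock: 6.9
position: [537.2, 327.4, 103.7]
tool_rot: [0.024, 1.0, -0.0, -0.0]
wrist_force: [0.1, -0.1, -4.2]
grip_width: 0.27
grasp_force: 89.0
```

Run:
```python
from h import *
st()
```

```text
t 6.9 p [537.2 327.4 103.7] ty 1.523 tilt [-0. -0.] q [ 0.37  0.34  1.69 -0.    1.11 -1.16] F [ 0.1 -0.1 -4.2] M [ 0.16  0.01 -0.04] w 0.27 g 89.0
```

Emit:
arm_command([
  [-0.01, -0.1, 0, 0, 1],
  [-0.01, -0.1, 0, 0, 1],
  [-0.005, -0.1, 0, 0, 1],
  [-0.005, -0.1, 0, 0, 1],
  [0, 0, 0, 0, 1],
])

```text
clock: 7.4
position: [536.0, 311.5, 103.7]
tool_rot: [0.024, 1.0, -0.0, -0.0]
wrist_force: [-0.1, -1.0, -4.6]
grip_width: 0.273
grasp_force: 89.0
```

Emit:
arm_command([
  [-0.005, -0.1, 0, 0, 1],
  [-0.005, -0.1, 0, 0, 1],
  [-0.005, -0.1, 0, 0, 1],
  [0, 0, 0, 0, 1],
])

```text
clock: 7.8
position: [535.4, 299.5, 103.6]
tool_rot: [0.024, 1.0, -0.0, -0.0]
wrist_force: [-0.4, 0.2, -3.6]
grip_width: 0.268
grasp_force: 89.0
```

No force at a depth of ~35 mm; probe with a small lift to find whether it is engaged.

Emit:
arm_command([
  [0, 0, 0.06, 0, 1],
  [0, 0, 0, 0, 1],
  [0, 0, 0, 0, 1],
])

```text
clock: 8.1
position: [534.9, 299.5, 104.7]
tool_rot: [0.024, 1.0, -0.0, -0.001]
wrist_force: [2.9, -2.1, -13.9]
grip_width: 0.273
grasp_force: 89.7
```

Emit:
arm_command([
  [0, 0, 0.05, 0, 1],
  [0, 0, 0, 0, 1],
  [0, 0, 0, 0, 1],
])

```text
clock: 8.4
position: [534.5, 299.3, 105.3]
tool_rot: [0.023, 1.0, -0.0, -0.001]
wrist_force: [6.2, -3.2, -22.2]
grip_width: 0.267
grasp_force: 90.5
```

Engaged (resists the lift). Back down and slide on.

Emit:
arm_command([
  [0, 0, -0.12, 0, 1],
  [0, 0, 0, 0, 1],
  [-0.007, -0.15, 0, 0, 1],
  [-0.007, -0.15, 0, 0, 1],
  [-0.007, -0.15, 0, 0, 1],
  [-0.007, -0.15, 0, 0, 1],
  [0, 0, 0, 0, 1],
])

```text
clock: 9.1
position: [534.3, 275.1, 103.5]
tool_rot: [0.024, 1.0, -0.0, 0.0]
wrist_force: [0.8, -0.1, -3.7]
grip_width: 0.268
grasp_force: 92.8
```

Emit:
arm_command([
  [-0.007, -0.15, 0, 0, 1],
  [-0.007, -0.15, 0, 0, 1],
  [-0.007, -0.15, 0, 0, 1],
  [-0.007, -0.15, 0, 0, 1],
  [0, 0, 0, 0, 1],
])

```text
clock: 9.6
position: [533.2, 251.2, 103.2]
tool_rot: [0.024, 1.0, -0.0, -0.0]
wrist_force: [-0.3, -0.5, -3.7]
grip_width: 0.266
grasp_force: 92.8
```

Emit:
arm_command([
  [-0.007, -0.15, 0, 0, 1],
  [-0.007, -0.15, 0, 0, 1],
  [-0.007, -0.15, 0, 0, 1],
  [-0.007, -0.15, 0, 0, 1],
  [-0.007, -0.15, 0, 0, 1],
  [0, 0, 0, 0, 1],
])

```text
clock: 10.2
position: [531.8, 221.2, 103.3]
tool_rot: [0.024, 1.0, -0.0, -0.0]
wrist_force: [-0.5, 0.3, -3.9]
grip_width: 0.271
grasp_force: 92.8
```

Emit:
arm_command([
  [-0.003, -0.08, 0, 0, 1],
  [-0.003, -0.08, 0, 0, 1],
  [0, 0, 0, 0, 1],
])

```text
clock: 10.5
position: [531.6, 215.3, 103.3]
tool_rot: [0.024, 1.0, -0.0, -0.0]
wrist_force: [0.3, 0.0, -3.8]
grip_width: 0.269
grasp_force: 92.7
```

Emit:
arm_command([
  [-0.003, -0.07, 0, 0, 1],
  [-0.003, -0.05, 0, 0, 1],
  [0, 0, 0, 0, 1],
])

```text
clock: 10.8
position: [531.4, 211.0, 103.4]
tool_rot: [0.024, 1.0, 0.0, 0.0]
wrist_force: [1.0, 1.5, -5.6]
grip_width: 0.265
grasp_force: 92.7
```

Emit:
arm_command([
  [-0.003, -0.07, 0, 0, 1],
  [0, -0.03, 0, 0, 1],
  [0, 0, 0, 0, 1],
])

```text
clock: 11.1
position: [531.3, 210.6, 104.2]
tool_rot: [0.024, 1.0, 0.004, 0.001]
wrist_force: [-1.2, 15.9, -2.9]
grip_width: 0.268
grasp_force: 92.7
```

Emit:
arm_command([
  [-0.003, -0.08, 0, 0, 1],
  [0, 0, 0, 0, 1],
  [0, 0, 0, 0, 1],
])

```text
clock: 11.4
position: [531.4, 210.4, 104.7]
tool_rot: [0.024, 1.0, 0.007, 0.001]
wrist_force: [-0.1, 27.4, -3.4]
grip_width: 0.267
grasp_force: 93.0
```

Against the stop (27 N at y ≈ 210.5). Ease off, settle onto the bar, release.

Emit:
arm_command([
  [0, 0.1, 0, 0, 1],
  [0.01, 0, -0.06, 0, 1],
  [0, 0, 0, 0, 1],
  [0, 0, 0, 0, 1],
])

```text
clock: 11.8
position: [532.0, 210.7, 102.1]
tool_rot: [0.024, 1.0, 0.003, 0.001]
wrist_force: [-0.8, 13.2, -0.9]
grip_width: 0.268
grasp_force: 93.4
```

Emit:
arm_command([
  [0, 0, 0, 0, 0.6],
  [0, 0, 0, 0, 0.6],
  [0, 0, 0, 0, 0.6],
  [0, 0, 0, 0, 0.6],
  [0, 0, 0.5, 0, 0.6],
  [0, 0, 0.7, 0, 0.6],
  [0, 0, 0.7, 0, 0.6],
  [0, 0, 0, 0, 0.6],
])

```text
clock: 12.6
position: [534.4, 207.8, 181.8]
tool_rot: [0.024, 1.0, 0.001, 0.004]
wrist_force: [0.2, -0.6, 0.0]
grip_width: 0.402
grasp_force: 0.0
```

Run:
```python
from h import *
st()
```

```text
t 12.6 p [534.4 207.8 181.8] ty 1.523 tilt [0.001 0.004] q [ 0.17  0.11  1.8  -0.    1.22 -1.35] F [ 0.2 -0.6  0. ] M [ 0.    0.05 -0.02] w 0.402 g 0.0
```

Emit:
arm_command([
  [0.08, -0.5, 0, -0.023, 0.6],
  [0.08, -0.5, 0, 0, 0.6],
  [0.07, -0.44, 0, 0, 0.6],
  [0, 0, -0.5, 0, 0.6],
  [0, 0, 0, 0, 0.6],
  [0, 0, 0, 0, 0.6],
])

```text
clock: 13.2
position: [540.0, 149.9, 156.0]
tool_rot: [0.06, 0.998, -0.0, -0.001]
wrist_force: [0.4, -0.2, 0.4]
grip_width: 0.403
grasp_force: 0.0
```

Run:
```python
from h import *
st()
im={n:np.array(r.camera(n)) for n in('side','top')}
for n in im: cv2.imwrite(f'pics/raw_{n[0]}3.png',im[n][:,:,::-1])
c=lambda a,x0,y0,x1,y1,S:cv2.resize(a[y0:y1,x0:x1],None,fx=S,fy=S,interpolation=cv2.INTER_CUBIC)
u=w2pix('side',[[543.7,150.1,116]])[0].round().astype(int); print(u)
o=c(im['side'],u[0]-75,u[1]-60,u[0]+75,u[1]+50,5.3)
cv2.imwrite('pics/g3.png',np.clip(o*1.2,0,255).astype(np.uint8)[:,:,::-1])
```

```text
t 13.2 p [540.  149.9 156. ] ty 1.451 tilt [-0.    -0.001] q [ 0.07  0.12  1.85 -0.    1.18 -1.38] F [ 0.4 -0.2  0.4] M [ 0.04  0.03 -0.01] w 0.403 g 0.0
[199 215]
```

View pics/g3.png

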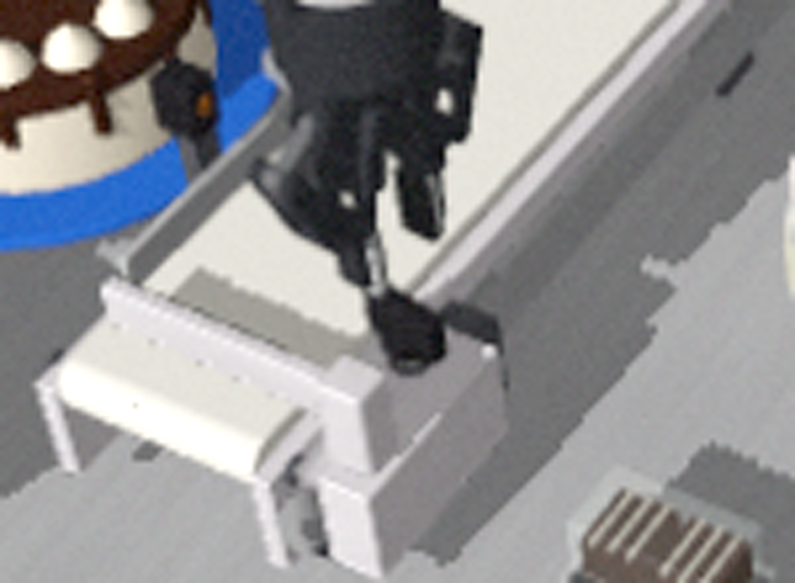

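Carrier is home against the block (block at (475,330)), the knob at (405,335) right under the fingers. Descend and grip it.

Emit:
arm_command([
  [0.09, 0, 0, 0, 0.6],
  [0, 0, -0.3, 0, 0.6],
  [0, 0, -0.3, 0, 0.6],
  [0, 0, -0.3, 0, 0.6],
  [0, 0, -0.3, 0, 0.6],
  [0, 0, 0, 0, 0.6],
])

```text
clock: 13.9
position: [542.4, 149.8, 106.0]
tool_rot: [0.06, 0.998, -0.0, -0.003]
wrist_force: [-0.2, -0.5, 0.7]
grip_width: 0.399
grasp_force: 0.0
```

Emit:
arm_command([
  [0, 0, 0, 0, 1],
  [0, 0, 0, 0, 1],
  [0, 0, 0, 0, 1],
  [0, 0, 0, 0, 1],
  [0, 0, 0, 0, 1],
], force=50)

```text
clock: 14.4
position: [544.3, 150.1, 109.0]
tool_rot: [0.06, 0.998, 0.0, 0.0]
wrist_force: [0.4, 0.4, -1.8]
grip_width: 0.151
grasp_force: 52.5
```

Run:
```python
from h import *
st()
```

```text
t 14.4 p [544.3 150.1 109. ] ty 1.451 tilt [0. 0.] q [ 0.07  0.19  1.86  0.    1.09 -1.38] F [ 0.4  0.4 -1.8] M [ 0.09 -0.04 -0.12] w 0.151 g 52.5
```

Emit:
arm_command([
  [0, 0, 0, -0.035, 1],
  [0, 0, 0, -0.035, 1],
  [0, 0, 0, -0.035, 1],
  [0, 0, 0, -0.035, 1],
  [0, 0, 0, -0.035, 1],
  [0, 0, 0, -0.035, 1],
  [0, 0, 0, -0.035, 1],
  [0, 0, 0, -0.035, 1],
  [0, 0, 0, -0.035, 1],
  [0, 0, 0, -0.035, 1],
  [0, 0, 0, -0.035, 1],
  [0, 0, 0, -0.035, 1],
  [0, 0, 0, -0.035, 1],
  [0, 0, 0, -0.035, 1],
  [0, 0, 0, -0.035, 1],
  [0, 0, 0, -0.035, 1],
  [0, 0, 0, 0, 1],
])

```text
clock: 16.1
position: [542.0, 148.9, 109.0]
tool_rot: [0.807, 0.59, -0.004, -0.001]
wrist_force: [-10.8, -6.1, 5.9]
grip_width: 0.151
grasp_force: 53.7
```

Run:
```python
from h import *
st()
```

```text
t 16.1 p [542.  148.9 109. ] ty -0.309 tilt [-0.004 -0.001] q [ 0.07  0.19  1.86 -0.    1.1   0.38] F [-10.8  -6.1   5.9] M [-0.68  1.67 -0.07] w 0.151 g 53.7
```

Emit:
arm_command([
  [-0.06, -0.03, 0, -0.025, 1],
  [0, 0, 0, -0.025, 1],
  [0, 0, 0, -0.025, 1],
  [0, 0, 0, -0.02, 1],
  [0, 0, 0, 0, 1],
])

```text
clock: 16.6
position: [540.8, 148.8, 108.5]
tool_rot: [0.886, 0.464, -0.001, -0.001]
wrist_force: [-4.5, 0.5, -2.2]
grip_width: 0.148
grasp_force: 52.5
```

Run:
```python
from h import *
st()
```

```text
t 16.6 p [540.8 148.8 108.5] ty -0.606 tilt [-0.001 -0.001] q [0.07 0.19 1.87 0.   1.09 0.67] F [-4.5  0.5 -2.2] M [ 0.23  0.59 -0.02] w 0.148 g 52.5
```

Emit:
arm_command([
  [-0.03, 0, 0, -0.025, 1],
  [0, 0, 0, -0.025, 1],
  [0, 0, 0, -0.02, 1],
  [0, 0, 0, 0, 1],
])

```text
clock: 17.0
position: [540.2, 149.2, 108.4]
tool_rot: [0.931, 0.364, -0.0, -0.001]
wrist_force: [-0.9, 2.1, -4.8]
grip_width: 0.147
grasp_force: 52.1
```

Run:
```python
from h import *
st()
```

```text
t 17.0 p [540.2 149.2 108.4] ty -0.825 tilt [-0.    -0.001] q [0.07 0.18 1.87 0.   1.09 0.89] F [-0.9  2.1 -4.8] M [0.64 0.06 0.06] w 0.147 g 52.1
```

Emit:
arm_command([
  [0, 0, 0, -0.02, 1],
  [0, 0, 0, -0.02, 1],
  [0, 0, 0, 0, 1],
])

```text
clock: 17.3
position: [539.9, 149.4, 108.5]
tool_rot: [0.952, 0.307, -0.001, -0.0]
wrist_force: [-3.3, 3.8, -2.6]
grip_width: 0.156
grasp_force: 62.5
```

Run:
```python
from h import *
st()
```

```text
t 17.3 p [539.9 149.4 108.5] ty -0.946 tilt [-0.001 -0.   ] q [0.07 0.18 1.87 0.   1.09 1.01] F [-3.3  3.8 -2.6] M [0.93 0.31 1.47] w 0.156 g 62.5
```

Hard end reached (1.5 N m, ~2.4 rad). Release and go up to the boxes; measure those and the counter from the existing pictures.

Emit:
arm_command([
  [0, 0, 0, 0, 0.65],
  [0, 0, 0, 0, 0.65],
  [0, 0, 0, 0, 0.65],
  [0, 0, 0.4, 0, 0.65],
  [0, 0, 0.8, 0, 0.65],
  [0, 0, 0.8, 0, 0.65],
  [0, 0, 0.8, 0, 0.65],
  [0, 0, 0, 0, 0.65],
])

```text
clock: 18.1
position: [544.3, 148.8, 227.4]
tool_rot: [0.953, 0.304, 0.006, 0.002]
wrist_force: [0.8, -0.0, -0.8]
grip_width: 0.346
grasp_force: 0.0
```

Run:
```python
from h import *
st()
# boxes: bars inside have pinkish-brown pixels; fit box outline corners of t0 crop c2
C=lambda u,v:((u+.5)/3.26-.5+205,(v+.5)/3.26-.5+100)
im=cv2.imread('pics/raw_t0.png').astype(int)
for nm,(x0,y0,x1,y1) in dict(A=(230,190,252,222),B=(362,200,385,236)).items():
    a=im[y0:y1,x0:x1]; m=((a[:,:,2]-a[:,:,0])>8)
    ys,xs=np.nonzero(m); print(nm,m.sum(),xs.min()+x0,xs.max()+x0,ys.min()+y0,ys.max()+y0)
    w=pix2w('top',np.c_[xs+x0,ys+y0],35)[:,:2]; rc=cv2.minAreaRect(w.astype(np.float32)); print(rc, w.mean(0))
top=cv2.imread('pics/raw_s3.png').astype(int)
# side box A
a=top; m=((a[:,:,2]-a[:,:,0])>8); 
for nm,p in dict(A=(230,255),).items():
    pass
# counter: dial centre (white) and mark
K=lambda u,v:((u-455+.5)/8-.5+395,(v-205+.5)/8-.5+158)
print('dial', pix2w('top',[K(622,372)],55), 'mark',pix2w('top',[K(614,358)],89),'barRight',pix2w('top',[K(690,358)],85),'knob body',pix2w('top',[K(625,372)],75))
h=pix2w('top',[K(530,250),K(738,283),K(712,500),K(500,470)],50); print('housing',h.round(1),h.mean(0))
```

```text
t 18.1 p [544.3 148.8 227.4] ty -0.952 tilt [0.006 0.002] q [ 0.07  0.04  1.79 -0.    1.3   1.02] F [ 0.8 -0.  -0.8] M [ 0.   -0.01  0.02] w 0.346 g 0.0
A 191 234 245 194 215
((399.1716003417969, 164.18409729003906), (36.299678802490234, 70.97817993164062), 85.82127380371094) [398.61511294 163.95316908]
B 175 368 378 208 228
((360.05078125, -289.1584167480469), (34.044395446777344, 68.63886260986328), 89.83639526367188) [ 361.72164832 -288.99199339]
dial [[ 494.71824663 -431.05865072   55.        ]] mark [[ 494.49397148 -419.68698482   89.        ]] barRight [[ 495.77664793 -452.59171604   85.        ]] knob body [[ 491.16903979 -427.54926691   75.        ]]
housing [[ 547.7 -393.7   50. ]
 [ 535.  -482.9   50. ]
 [ 441.3 -469.8   50. ]
 [ 452.7 -379.5   50. ]] [ 494.16293895 -431.4659383    50.        ]
```

Emit:
arm_command([
  [-0.6, 0.06, 0, -0.036, 0.2],
  [-0.6, 0.06, 0, -0.036, 0.1],
  [-0.6, 0.06, 0, -0.036, 0],
  [-0.6, 0.06, 0, -0.036, 0],
  [-0.6, 0.06, 0, -0.036, 0],
  [-0.6, 0.06, 0, -0.036, 0],
  [0, 0, -1, 0, 0],
  [0, 0, -0.5, 0, 0],
  [0, 0, 0, 0, 0],
])

```text
clock: 19.0
position: [394.3, 162.7, 157.7]
tool_rot: [1.0, -0.03, -0.003, 0.001]
wrist_force: [-0.1, 0.0, 0.5]
grip_width: 0.999
grasp_force: 0.0
```

Run:
```python
from h import *
st()
s=np.array(r.camera('side')); t=np.array(r.camera('top')); cv2.imwrite('pics/raw_s4.png',s[:,:,::-1]); cv2.imwrite('pics/raw_t4.png',t[:,:,::-1])
def blob(im,box):
    x0,y0,x1,y1=box; a=im[y0:y1,x0:x1].astype(int); m=(a[:,:,0]-a[:,:,2]>8); ys,xs=np.nonzero(m); return m.sum(),(xs.mean()+x0).round(1),(ys.mean()+y0).round(1)
s0=cv2.imread('pics/raw_s0.png')[:,:,::-1]; t0=cv2.imread('pics/raw_t0.png')[:,:,::-1]; s3=cv2.imread('pics/raw_s3.png')[:,:,::-1]
for i in (s0,s3,s): print('A side',blob(i,(228,235,275,285)))
for i in (t0,t): print('B top',blob(i,(355,195,395,245)))
```

```text
t 19.0 p [394.3 162.7 157.7] ty -1.631 tilt [-0.003  0.001] q [ 0.12 -0.22  2.17 -0.    1.2   1.76] F [-0.1  0.   0.5] M [-0.03  0.02  0.01] w 0.999 g 0.0
A side (np.int64(513), np.float64(249.5), np.float64(260.1))
A side (np.int64(521), np.float64(249.5), np.float64(260.2))
A side (np.int64(517), np.float64(249.4), np.float64(260.2))
B top (np.int64(175), np.float64(373.0), np.float64(217.5))
B top (np.int64(184), np.float64(372.9), np.float64(217.7))
```

Emit:
arm_command([
  [0.11, 0.03, -0.7, 0, 0],
  [0, 0, -0.7, 0, 0],
  [0, 0, -0.7, 0, 0],
  [0, 0, -0.6, 0, 0],
  [0, 0, -0.5, 0, 0],
  [0, 0, -0.3, 0, 0],
  [0, 0, 0, 0, 0],
  [0, 0, 0, 0, 0],
])

```text
clock: 19.9
position: [402.3, 164.5, 22.0]
tool_rot: [1.0, -0.03, 0.001, -0.0]
wrist_force: [-0.2, 0.4, 0.3]
grip_width: 1.0
grasp_force: 0.0
```

Emit:
arm_command([
  [0, 0, 0, 0, 1],
  [0, 0, 0, 0, 1],
  [0, 0, 0, 0, 1],
  [0, 0, 0, 0, 1],
  [0, 0, 0, 0, 1],
], force=30)

```text
clock: 20.4
position: [402.0, 164.5, 21.9]
tool_rot: [1.0, -0.03, 0.001, -0.0]
wrist_force: [-1.2, -1.0, 6.4]
grip_width: 0.602
grasp_force: 32.9
```

Run:
```python
from h import *
st()
```

```text
t 20.4 p [402.  164.5  21.9] ty -1.63 tilt [ 0.001 -0.   ] q [ 0.13  0.06  2.21 -0.    0.87  1.76] F [-1.2 -1.   6.4] M [-0.02  0.17 -0.05] w 0.602 g 32.9
```

Emit:
arm_command([
  [0, 0, 0.5, 0, 1],
  [0, 0, 0.8, 0, 1],
  [0, 0, 0.9, 0, 1],
  [0, 0, 0.9, 0, 1],
  [0, 0, 0.9, 0, 1],
  [0.456, -0.225, 0, 0.042, 1],
  [0.456, -0.225, 0, 0.042, 1],
  [0.456, -0.225, 0, 0.042, 1],
  [0.456, -0.225, 0, 0.042, 1],
  [0.456, -0.225, 0, 0.042, 1],
  [0.456, -0.225, 0, 0.042, 1],
  [0.456, -0.225, 0, 0.042, 1],
  [0.456, -0.225, 0, 0.042, 1],
  [0.456, -0.225, 0, 0.042, 1],
  [0.456, -0.225, 0, 0.042, 1],
  [0.456, -0.225, 0, 0.042, 1],
  [0.456, -0.225, 0, 0.042, 1],
  [0, 0, 0, 0, 1],
  [0, 0, 0, 0, 1],
])

```text
clock: 22.3
position: [619.3, 56.5, 180.2]
tool_rot: [0.724, 0.689, -0.0, -0.001]
wrist_force: [-0.5, 0.3, -1.0]
grip_width: 0.603
grasp_force: 32.1
```

Run:
```python
from h import *
st()
```

```text
t 22.3 p [619.3  56.5 180.2] ty -0.049 tilt [-0.    -0.001] q [-0.09  0.23  1.67  0.    1.24 -0.04] F [-0.5  0.3 -1. ] M [ 0.05 -0.02 -0.01] w 0.603 g 32.1
```

Emit:
arm_command([
  [0.04, 0, -0.5, 0, 1],
  [0, 0, -0.5, 0, 1],
  [0, 0, -0.25, 0, 1],
  [0, 0, -0.12, 0, 1],
  [0, 0, -0.05, 0, 1],
  [0, 0, 0, 0, 1],
])

```text
clock: 22.9
position: [621.8, 56.5, 124.7]
tool_rot: [0.724, 0.69, 0.0, 0.0]
wrist_force: [0.6, 0.5, 0.1]
grip_width: 0.605
grasp_force: 32.2
```

Emit:
arm_command([
  [0, 0, -0.05, 0, 1],
  [0, 0, -0.02, 0, 1],
  [0, 0, 0, 0, 1],
  [0, 0, 0, 0, 0],
  [0, 0, 0, 0, 0],
  [0, 0, 0, 0, 0],
  [0, 0, 0, 0, 0],
  [0, 0, 0.6, 0, 0],
  [0, 0, 0.9, 0, 0],
  [0, 0, 0.9, 0, 0],
  [0, 0, 0, 0, 0],
])

```text
clock: 24.0
position: [624.9, 56.2, 224.2]
tool_rot: [0.724, 0.69, 0.004, 0.004]
wrist_force: [-0.2, -0.6, 1.2]
grip_width: 0.996
grasp_force: 0.0
```

Run:
```python
from h import *
st()
```

```text
t 24.0 p [624.9  56.2 224.2] ty -0.047 tilt [0.004 0.004] q [-0.09  0.19  1.63  0.    1.3  -0.04] F [-0.2 -0.6  1.2] M [-0.01 -0.02  0.02] w 0.996 g 0.0
```

Emit:
arm_command([
  [-0.552, -0.72, 0, -0.0404, 0],
  [-0.552, -0.72, 0, -0.0404, 0],
  [-0.552, -0.72, 0, -0.0404, 0],
  [-0.552, -0.72, 0, -0.0404, 0],
  [-0.552, -0.72, 0, -0.0404, 0],
  [-0.552, -0.72, 0, -0.0404, 0],
  [-0.552, -0.72, 0, -0.0404, 0],
  [-0.552, -0.72, 0, -0.0404, 0],
  [-0.552, -0.72, 0, -0.0404, 0],
  [-0.552, -0.72, 0, -0.0404, 0],
  [-0.552, -0.72, 0, -0.0404, 0],
  [-0.552, -0.72, 0, -0.0404, 0],
  [0, 0, -1, 0, 0],
  [0, 0, -0.8, 0, 0],
  [0, 0, 0, 0, 0],
  [0, 0, 0, 0, 0],
])

```text
clock: 25.6
position: [356.5, -288.9, 145.2]
tool_rot: [1.0, 0.0, -0.0, -0.001]
wrist_force: [-0.3, -1.0, 0.8]
grip_width: 0.999
grasp_force: 0.0
```

Run:
```python
from h import *
st()
s=np.array(r.camera('side')); t=np.array(r.camera('top')); cv2.imwrite('pics/raw_s5.png',s[:,:,::-1]); cv2.imwrite('pics/raw_t5.png',t[:,:,::-1])
def blobs(im,n,x0,y0,x1,y1):
    a=im[y0:y1,x0:x1].astype(int); m=(a[:,:,0]-a[:,:,2]>8).astype(np.uint8); k,l,S,c=cv2.connectedComponentsWithStats(m)
    for i in range(1,k):
        if S[i,4]>40: print(n,S[i].tolist(),(c[i]+[x0,y0]).round(1))
blobs(t,'top',200,100,420,260); blobs(s,'side',120,60,330,300)
print('expect B side',w2pix('side',[360,-289,40]),'expect A top',w2pix('top',[621,54,135]))
```

```text
t 25.6 p [ 356.5 -288.9  145.2] ty -1.57 tilt [-0.    -0.001] q [-0.93 -0.11  2.1   0.    1.15  0.64] F [-0.3 -1.   0.8] M [ 0.01 -0.01  0.01] w 0.999 g 0.0
top [17, 18, 8, 34, 96] [221.1 134.5]
top [28, 19, 134, 40, 3034] [304.2 139.5]
top [61, 28, 10, 12, 107] [265.6 133.6]
top [73, 29, 10, 12, 107] [277.7 134.3]
top [204, 68, 13, 10, 43] [409.6 172.1]
top [204, 79, 16, 12, 58] [411.2 185.4]
top [99, 91, 16, 15, 140] [306.4 198. ]
side [73, 12, 17, 18, 81] [200.1  81.7]
side [68, 44, 18, 12, 72] [197.3 109.8]
side [39, 66, 107, 92, 1448] [216.6 168.6]
side [0, 73, 44, 58, 2047] [138.4 160.4]
side [199, 92, 7, 14, 71] [322.  159.1]
side [59, 106, 28, 27, 447] [192.7 179.4]
side [155, 121, 16, 9, 44] [283. 185.]
side [152, 138, 21, 15, 178] [281.7 206.8]
side [15, 157, 42, 28, 350] [154.9 230.7]
expect B side [[331.56117314 158.28937639]] expect A top [[272.26820671 133.78581886]]
```

Emit:
arm_command([
  [0.1, 0, -0.7, 0, 0],
  [0, 0, -0.7, 0, 0],
  [0, 0, -0.7, 0, 0],
  [0, 0, -0.6, 0, 0],
  [0, 0, -0.35, 0, 0],
  [0, 0, 0, 0, 0],
  [0, 0, 0, 0, 1],
  [0, 0, 0, 0, 1],
  [0, 0, 0, 0, 1],
  [0, 0, 0, 0, 1],
  [0, 0, 0, 0, 1],
])

```text
clock: 26.8
position: [361.7, -290.6, 25.1]
tool_rot: [1.0, 0.0, 0.001, 0.001]
wrist_force: [0.4, 1.1, 6.2]
grip_width: 0.601
grasp_force: 32.5
```

Run:
```python
from h import *
st()
```

```text
t 26.8 p [ 361.7 -290.6   25.1] ty -1.57 tilt [0.001 0.001] q [-0.92  0.12  2.14  0.    0.88  0.65] F [0.4 1.1 6.2] M [ 0.1  -0.05  0.03] w 0.601 g 32.5
```

Emit:
arm_command([
  [0, 0, 0.5, 0, 1],
  [0, 0, 0.8, 0, 1],
  [0, 0, 0.9, 0, 1],
  [0, 0, 0.9, 0, 1],
  [0, 0, 0.9, 0, 1],
  [0.527, 0.432, 0, 0.0404, 1],
  [0.527, 0.432, 0, 0.0404, 1],
  [0.527, 0.432, 0, 0.0404, 1],
  [0.527, 0.432, 0, 0.0404, 1],
  [0.527, 0.432, 0, 0.0404, 1],
  [0.527, 0.432, 0, 0.0404, 1],
  [0.527, 0.432, 0, 0.0404, 1],
  [0.527, 0.432, 0, 0.0404, 1],
  [0.527, 0.432, 0, 0.0404, 1],
  [0.527, 0.432, 0, 0.0404, 1],
  [0.527, 0.432, 0, 0.0404, 1],
  [0.527, 0.432, 0, 0.0404, 1],
  [0, 0, 0, 0, 1],
  [0, 0, 0, 0, 1],
])

```text
clock: 28.7
position: [613.1, -81.5, 182.8]
tool_rot: [0.724, 0.69, -0.0, -0.0]
wrist_force: [-0.6, 0.4, -1.2]
grip_width: 0.608
grasp_force: 32.8
```

Run:
```python
from h import *
st()
```

```text
t 28.7 p [613.1 -81.5 182.8] ty -0.047 tilt [-0. -0.] q [-0.32  0.22  1.68 -0.    1.24 -0.27] F [-0.6  0.4 -1.2] M [0.02 0.01 0.01] w 0.608 g 32.8
```

Lower from 182.8 to ~125 and release.

Emit:
arm_command([
  [0.04, -0.04, -0.5, 0, 1],
  [0, 0, -0.5, 0, 1],
  [0, 0, -0.25, 0, 1],
  [0, 0, -0.1, 0, 1],
  [0, 0, -0.05, 0, 1],
  [0, 0, -0.04, 0, 1],
  [0, 0, 0, 0, 1],
])

```text
clock: 29.4
position: [615.5, -83.6, 126.4]
tool_rot: [0.724, 0.69, 0.0, 0.001]
wrist_force: [-0.1, -0.2, -2.5]
grip_width: 0.603
grasp_force: 32.7
```

Emit:
arm_command([
  [0, 0, 0, 0, 0],
  [0, 0, 0, 0, 0],
  [0, 0, 0, 0, 0],
  [0, 0, 0, 0, 0],
  [0, 0, 0.6, 0, 0],
  [0, 0, 0.9, 0, 0],
  [0, 0, 0.9, 0, 0],
  [0, 0, 0, 0, 0],
])

```text
clock: 30.2
position: [618.4, -84.4, 228.7]
tool_rot: [0.724, 0.69, 0.003, 0.005]
wrist_force: [0.1, 0.3, -0.3]
grip_width: 1.001
grasp_force: 0.0
```

Run:
```python
from h import *
st()
```

```text
t 30.2 p [618.4 -84.4 228.7] ty -0.047 tilt [0.003 0.005] q [-0.32  0.18  1.64  0.    1.31 -0.27] F [ 0.1  0.3 -0.3] M [ 0.01  0.03 -0.02] w 1.001 g 0.0
```

Emit:
arm_command([
  [-0.155, -0.434, 0, -0.046, 0.6],
  [-0.155, -0.434, 0, -0.046, 0.6],
  [-0.155, -0.434, 0, -0.046, 0.6],
  [-0.155, -0.434, 0, -0.046, 0.6],
  [-0.155, -0.434, 0, -0.046, 0.6],
  [-0.155, -0.434, 0, -0.046, 0.6],
  [-0.155, -0.434, 0, -0.046, 0.6],
  [-0.155, -0.434, 0, -0.046, 0.6],
  [-0.155, -0.434, 0, -0.046, 0.6],
  [-0.155, -0.434, 0, -0.046, 0.6],
  [-0.155, -0.434, 0, -0.046, 0.6],
  [-0.155, -0.434, 0, -0.046, 0.6],
  [-0.155, -0.434, 0, -0.046, 0.6],
  [-0.155, -0.434, 0, -0.046, 0.6],
  [-0.155, -0.434, 0, -0.046, 0.6],
  [-0.155, -0.434, 0, -0.046, 0.6],
  [-0.155, -0.434, 0, -0.046, 0.6],
  [-0.155, -0.434, 0, -0.046, 0.6],
  [-0.155, -0.434, 0, -0.046, 0.6],
  [-0.155, -0.434, 0, -0.046, 0.6],
])

```text
clock: 32.2
position: [490.7, -431.2, 221.1]
tool_rot: [0.774, -0.634, -0.0, -0.0]
wrist_force: [0.1, -0.2, 0.8]
grip_width: 0.404
grasp_force: 0.0
```

Emit:
arm_command([
  [0, 0, -0.8, -0.026, 0.6],
  [0, 0, -0.8, -0.026, 0.6],
  [0, 0, -0.8, 0, 0.6],
  [0, 0, 0, 0, 0.6],
  [0, 0, 0, 0, 0.6],
])

```text
clock: 32.7
position: [491.1, -430.4, 125.5]
tool_rot: [0.721, -0.692, -0.001, -0.0]
wrist_force: [0.6, -0.5, 0.4]
grip_width: 0.401
grasp_force: 0.0
```

Run:
```python
from h import *
st()
```

```text
t 32.7 p [ 491.1 -430.4  125.5] ty -3.101 tilt [-0.001 -0.   ] q [-0.89  0.36  1.62  0.    1.16  2.21] F [ 0.6 -0.5  0.4] M [-0.02  0.01  0.  ] w 0.401 g 0.0
```

Emit:
arm_command([
  [0.075, -0.02, -0.4, 0, 0.6],
  [0, 0, -0.4, 0, 0.6],
  [0, 0, -0.4, 0, 0.6],
  [0, 0, -0.22, 0, 0.6],
  [0, 0, 0, 0, 0.6],
  [0, 0, 0, 0, 1],
  [0, 0, 0, 0, 1],
  [0, 0, 0, 0, 1],
  [0, 0, 0, 0, 1],
], force=40)

```text
clock: 33.6
position: [494.9, -431.7, 69.5]
tool_rot: [0.721, -0.693, 0.001, -0.0]
wrist_force: [3.8, -0.0, -3.0]
grip_width: 0.152
grasp_force: 44.2
```

Run:
```python
from h import *
st()
```

```text
t 33.6 p [ 494.9 -431.7   69.5] ty -3.101 tilt [ 0.001 -0.   ] q [-0.89  0.44  1.63  0.    1.07  2.21] F [ 3.8 -0.  -3. ] M [-0.05 -0.65 -0.1 ] w 0.152 g 44.2
```

Emit:
arm_command([
  [0.02, 0, 0, 0.04, 1],
  [0, 0, 0, 0.04, 1],
  [0, 0, 0, 0.04, 1],
  [0, 0, 0, 0.04, 1],
  [0, 0, 0, 0.04, 1],
  [0, 0, 0, 0.04, 1],
  [0, 0, 0, 0.04, 1],
  [0, 0, 0, 0.04, 1],
  [0, 0, 0, 0.04, 1],
  [0, 0, 0, 0.04, 1],
  [0, 0, 0, 0.04, 1],
  [0, 0, 0, 0.04, 1],
])

```text
clock: 34.8
position: [493.8, -433.2, 69.5]
tool_rot: [1.0, -0.008, -0.001, 0.002]
wrist_force: [-3.3, -3.9, -1.4]
grip_width: 0.154
grasp_force: 44.4
```

Run:
```python
from h import *
st()
```

```text
t 34.8 p [ 493.8 -433.2   69.5] ty -1.588 tilt [-0.001  0.002] q [-0.89  0.44  1.63 -0.    1.07  0.7 ] F [-3.3 -3.9 -1.4] M [-0.83  0.37 -0.07] w 0.154 g 44.4
```

Emit:
arm_command([
  [-0.04, -0.04, 0, 0.04, 1],
  [0, 0, 0, 0.04, 1],
  [0, 0, 0, 0.04, 1],
  [0, 0, 0, 0.04, 1],
  [0, 0, 0, 0.04, 1],
  [0, 0, 0, 0.04, 1],
  [0, 0, 0, 0.04, 1],
  [0, 0, 0, 0.04, 1],
  [0, 0, 0, 0.04, 1],
  [0, 0, 0, 0.04, 1],
  [0, 0, 0, 0.04, 1],
])

```text
clock: 35.9
position: [494.9, -434.5, 69.6]
tool_rot: [0.776, 0.631, 0.001, 0.003]
wrist_force: [7.9, -3.6, -7.7]
grip_width: 0.155
grasp_force: 43.7
```

Run:
```python
from h import *
st()
```

```text
t 35.9 p [ 494.9 -434.5   69.6] ty -0.206 tilt [0.001 0.003] q [-0.89  0.44  1.63  0.    1.07 -0.69] F [ 7.9 -3.6 -7.7] M [-0.7  -1.41 -0.04] w 0.155 g 43.7
```

Emit:
arm_command([
  [0.05, -0.03, 0, 0.03, 1],
  [0, 0, 0, 0.03, 1],
  [0, 0, 0, 0.03, 1],
])

```text
clock: 36.2
position: [495.4, -434.6, 69.5]
tool_rot: [0.68, 0.733, -0.0, 0.0]
wrist_force: [0.0, 0.6, -0.3]
grip_width: 0.15
grasp_force: 44.5
```

Run:
```python
from h import *
st()
```

```text
t 36.2 p [ 495.4 -434.6   69.5] ty 0.076 tilt [-0.  0.] q [-0.89  0.44  1.62 -0.    1.07 -0.97] F [ 0.   0.6 -0.3] M [ 0.05 -0.41 -0.02] w 0.15 g 44.5
```

Emit:
arm_command([
  [0.03, 0, 0, 0.04, 1],
  [0, 0, 0, 0.04, 1],
  [0, 0, 0, 0.04, 1],
  [0, 0, 0, 0.04, 1],
  [0, 0, 0, 0.04, 1],
  [0, 0, 0, 0.04, 1],
  [0, 0, 0, 0.04, 1],
])

```text
clock: 36.9
position: [496.4, -433.9, 69.5]
tool_rot: [0.302, 0.953, 0.0, -0.0]
wrist_force: [0.7, 2.5, 0.5]
grip_width: 0.152
grasp_force: 44.7
```

Run:
```python
from h import *
st()
```

```text
t 36.9 p [ 496.4 -433.9   69.5] ty 0.957 tilt [ 0. -0.] q [-0.89  0.45  1.62  0.    1.08 -1.85] F [0.7 2.5 0.5] M [ 0.5  -0.18 -0.11] w 0.152 g 44.7
```

Emit:
arm_command([
  [0, 0.02, 0, 0.035, 1],
  [0, 0, 0, 0.035, 1],
  [0, 0, 0, 0.035, 1],
  [0, 0, 0, 0.025, 1],
  [0, 0, 0, 0.02, 1],
])

```text
clock: 37.4
position: [496.6, -433.3, 69.5]
tool_rot: [0.073, 0.997, 0.0, 0.0]
wrist_force: [0.8, 1.1, 0.4]
grip_width: 0.155
grasp_force: 46.7
```

Run:
```python
from h import *
st()
```

```text
t 37.4 p [ 496.6 -433.3   69.5] ty 1.425 tilt [0. 0.] q [-0.89  0.44  1.62  0.    1.08 -2.31] F [0.8 1.1 0.4] M [ 0.33 -0.08 -0.77] w 0.155 g 46.7
```

Emit:
arm_command([
  [0, 0, 0, 0.015, 1],
  [0, 0, 0, 0.015, 1],
  [0, 0, 0, 0, 1],
])

```text
clock: 37.7
position: [497.5, -433.6, 69.8]
tool_rot: [0.029, 1.0, 0.0, 0.002]
wrist_force: [4.4, 1.1, -0.7]
grip_width: 0.154
grasp_force: 80.9
```

Run:
```python
from h import *
st()
```

```text
t 37.7 p [ 497.5 -433.6   69.8] ty 1.514 tilt [0.    0.002] q [-0.89  0.44  1.62  0.    1.07 -2.4 ] F [ 4.4  1.1 -0.7] M [ 0.23 -0.84 -1.12] w 0.154 g 80.9
```

Zero stop reached where expected (ty 1.43, 1.1 N m). Release, retreat, and check.

Emit:
arm_command([
  [0, 0, 0, 0, 0.5],
  [0, 0, 0, 0, 0.5],
  [0, 0, 0, 0, 0.5],
  [0, 0, 0, 0, 0.5],
  [0, 0, 0.5, 0, 0.5],
  [0, 0, 0.9, 0, 0.5],
  [0, 0, 0.9, 0, 0.5],
  [0, 0, 0.9, 0, 0.5],
  [-0.5, -0.7, 0.5, 0, 0.5],
  [-0.5, -0.7, 0.2, 0, 0.5],
  [-0.5, -0.7, 0, 0, 0.5],
  [-0.5, -0.7, 0, 0, 0.5],
  [-0.5, -0.5, 0, 0, 0.5],
  [-0.5, -0.5, 0, 0, 0.5],
  [0, 0, 0, 0, 0.5],
  [0, 0, 0, 0, 0.5],
])

```text
clock: 39.3
position: [376.1, -585.6, 224.7]
tool_rot: [0.027, 1.0, 0.0, -0.0]
wrist_force: [0.4, 0.6, -0.3]
grip_width: 0.501
grasp_force: 0.0
```

Run:
```python
from h import *
st()
im={n:np.array(r.camera(n)) for n in('side','top')}
for n in im: cv2.imwrite(f'pics/raw_{n[0]}9.png',im[n][:,:,::-1])
c=lambda a,x0,y0,x1,y1,S:cv2.resize(a[y0:y1,x0:x1],None,fx=S,fy=S,interpolation=cv2.INTER_CUBIC)
o=np.zeros((600,800,3),np.uint8)
o[:320,:800]=c(im['top'],200,95,400,175,4)
o[325:325+270,:260]=c(im['top'],395,158,435,200,6.5)[:270,:260]
o[325:595,270:790]=c(im['side'],115,115,310,216,2.67)[:270,:520]
cv2.imwrite('pics/fin.png',o[:,:,::-1])
```

```text
t 39.3 p [ 376.1 -585.6  224.7] ty 1.516 tilt [ 0. -0.] q [-1.16  0.36  1.43  0.    1.35 -2.68] F [ 0.4  0.6 -0.3] M [ 0.05 -0.02 -0.02] w 0.501 g 0.0
```

View pics/fin.png

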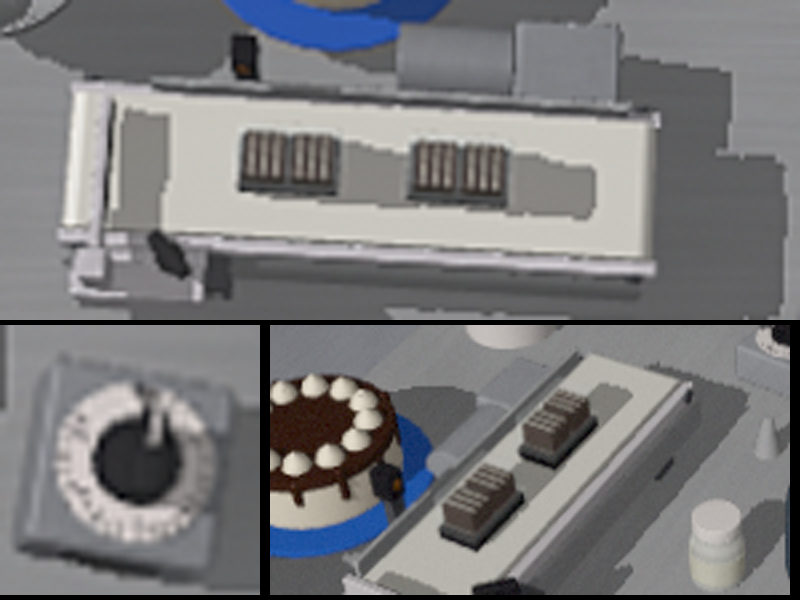

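Final picture: two boxes upright in file at (289,162) and (458,172), carrier home with stop arm at (95,180), clamp bar turned to ~2.4 rad at (168,253), counter mark on the zero mark at (152,420).

```bash
python3 -c "
from bench import r
print(r.hand_in())"
```

```text
the job is handed in; nothing more can be done
None
```

I finished all the steps and handed the job in: carrier home against the stop block and clamped tight, counter at its zero stop, and both cake boxes present set in single file on the belt. The last picture agreed with this; hand-in returned no verdict.

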